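# Knock a stuck soap bar out of its mould

## Task

The soap bar is stuck in the pocket of the metal mould. Take the upright knockout tool by its wooden handle, feel gently from below for the hole in the mould's base plate (it is seldom under the middle; do not ram the pin against the plate) and push the pin up through it until the bar has risen by at least 12 mm. Stand the tool back upright on the worktop, then draw the bar out and lay it flat, the same way up, in the low cream tray without dropping it; leave the button tin, brush, cotton reel and spray bottle alone.

Things in the scene. Friction and masses are not known exactly. Their poses are not given: they have to be found in the camera images.
- mould: Aluminium soap mould, fixed. Origin on the worktop under its centre; x its short way (64 mm, -x side nearer the robot), y its long way (110 mm), z up. Block from z = 75 to 115 mm on four round legs (feet 16 mm across) at x = +-25, y = +-48 mm; below the block it is open, 80 mm free between the feet for a tool coming in along x. The pin may press on mould or plate with at most 20 N.
- pocket_top (a point): Centre of the pocket's mouth (38 x 62 mm), at the mould's top, 115 mm above the worktop. The pocket's floor is the base plate. Two sprung rubber cheeks on the long sides grip the bar: 5 to 15 N push or pull it along; it comes straight up and stays where it is left.
- plate_middle (a point): Middle of the underside of the steel base plate, 75.5 mm above the worktop (plate top: 81 mm). The plate has one knockout hole, 18 mm along the mould's x, 13.5 mm along y. It is slid elsewhere each time and stiff: the hole's centre is at x = 0 and anywhere from y = -13 to +13 mm of this point. That is not measured and not seen from above: feel for it with the pin.
- soap_bar: Cream-white bar of hard soap, 36 (x) x 60 (y) x 32 mm, about 80 g. Origin at the centre of its underside, z up. At first it sits in the pocket on the base plate (origin 81 mm above the worktop), long side along the mould's y, its top 2 mm below the mould's top, so it cannot be grasped until pushed up.
- knockout: Knockout tool, 0.35 kg, stands upright. Origin on its underside below the handle; z up, x from handle to pin. Steel foot 8 mm thick, 28 mm wide, x = -16 to +87 mm. At x = 0 the handle: steel shank to z = 60, then wooden grip 26 (x) x 18 mm (y) to z = 150 mm, pinched across y. The pin's load, 75 mm from the handle, twists the tool in the fingers: grip firmly (80 N or more).
- pin_tip (a point): Centre of the flat end of the tool's upright steel pin (10 mm across), at x = 75, z = 53 mm in the tool's frame.
- tray: Low cream tray lying fixed on the worktop, 182 (x) x 262 (y) x 24 mm, origin at the centre of its underside; floor 6 mm thick, walls 6 mm. The bar goes anywhere on its floor.
- button_tin: Green button tin with a lid, 87 x 118 x 46 mm, origin under its centre; bystander behind the mould.
- brush: Grey scrubbing brush with a loop handle, 30 x 85 x 55 mm, origin under its centre; bystander behind the mould.
- spool: Reel of cream cotton, 30 mm across, 38 mm high, origin under its centre; bystander behind the mould.
- spray: Clear spray bottle with a black head, 62 x 85 x 190 mm, origin under its centre; bystander behind the mould.
Not all that is in view belongs to the job. There is more than one size of the soap_bar; the one meant has the size given above.

How it is judged:
By the outcome, as a careful person would: the job done as asked, in the order asked, and still so for the second after the job is handed in, with the robot touching nothing.
It also fails if it takes over 67 s, if anything falls off the work surface, if the arm or the gripper's body presses on something with over 40 N, if the wrist force passes 120 N, or if a joint passes its speed limit or range.

## Robot

A 6-joint arm with a two-finger parallel gripper is mounted at the origin on a cart in front of the work surface, level with it; the furniture and walls round the work are solid. World frame = base frame: x ahead of the robot, y to its left, z up, the work surface at z = 0. Lengths are in m, angles in rad, forces in N, time in s.
With the tool pointing down it reaches from about 0.3 to 0.875 m from the base axis. Payload 6.4 kg.
Tool frame: the origin (TCP) lies on the centre line of the jaws, within the pads' length; the fingertips stand 22 mm ahead of it and the grasp point (between the pads) lies 3 mm ahead of it; z points along the fingers, y is the line along which they close (so a half turn about z gives the same grasp; the last joint's range is limited). The gripper opens to 88 mm and grips with 3 to 60 N. Pads are 18 mm wide; open, the fingers measure 123 mm over their backs; the gripper's body (75 mm by 187 mm) begins 45 mm behind the grasp point.
Start: joints at [-1.421, 0.181, 1.607, -0, 1.354, -0.206], TCP at [0.2, -0.539, 0.261] pointing down, gripper open.
Joint ranges: [-2.99, 2.99], [-0.89, 2.07], [0.3, 2.58], [-1.14, 4.28], [0, 2.63], [-3.12, 3.12]. Speed limits (rad/s): [2.57, 2.57, 3.01, 3.14, 3.14, 3.14].

## Interface

Orientations are given as [roll, pitch, yaw] about the fixed x, y, z axes, in that order (R = Rz(yaw) Ry(pitch) Rx(roll)).
In Python, from bench import readout, viewer, hand_in gives the robot as it stands. The module is installed in compiled form; this text tells all that it offers.
- The arm moves only by the shell command python3 -m jog 'ROWS' [OPENING] [FORCE]. ROWS is a JSON object of lists of equal length, an entry for each row: "xyz": the shift along the world's x, y, z in m, a list of three; "roll": the turn about the world's z in rad. A call has 1 to 12 rows; each row is the pose to reach, as a shift and turn from the pose commanded when the call began; what a row does not reach only later rows make up. A row lasts 1/8 s, in which the tool goes at most 62.5 mm and 10.7 degrees, less where a joint would pass 70% of its speed; a pose out of reach is approached as far as the arm can. A call with a gripper value outside its range is refused whole. OPENING is the closure, from 0 (fully open) to 1 (shut), set as the call begins (- or left out, the last holds). The fingers move at their own pace and stop on an object; FORCE is the grip in N (left out, the last holds). Time passes only in rows, so rows that repeat a pose let the fingers close. It gives the time, the measured TCP pose, the force, the opening and the grip force at its end, in the units of the state.
- readout.get_state(): the state, without advancing time (a new reading comes with each control period).
- viewer.grab_frame(name): name is "scene" or "top" or "wrist"; returns a dict with "img" (400x640x3 uint8, red, green, blue), "z_map" (400x640 float32, m along the optical axis (not along the pixel's ray), 0 where there is no reading), "camera_matrix" (3x3 intrinsics, pixels), "k1" (the pictures are not rectified: a ray, as slopes to the right and down, at radius r is drawn at 1 + k1 r^2 times it, then the intrinsics apply), "world_to_cam" (4x4, takes a point from world to camera coordinates). Camera axes: x right, y up, looking along -z (the intrinsics and any distortion apply to the point x, -y, -z); pixel columns grow to the right and rows downward; lengths in m; the calibration is good to about 2 mm. A picture is of the moment at which its call begins.
- hand_in(): hands the job in; it is judged then, once.
The state is a dict: "clock": time; "q": joint angles; "joint_velocities": joint speeds; "tau": joint torques, N m; "ee_pos": TCP position; "ee_rot": TCP orientation; "force": force on the tool from outside, world axes, zero at the start; "wrist_torque": the same for the moment, N m; "width": opening from 0.0 (shut) to 1.0 (fully open); "grasp_force": force on a finger pad.
Only numpy, scipy, OpenCV 4.12 (cv2) and the standard library are available. Lean on these libraries where they do the work, as an engineer would, in place of code of your own. Each camera call takes 0.05 s, during which the arm holds its last target. There are 200 camera calls.

## Working session

There is one attempt and no reset: what is moved stays moved. The work goes in short steps, Python scripts to look and compute and a shell command to move; the robot and the scene stay as the last step left them, time stands still between calls to the robot, and variables do not carry over. Pictures are saved under pics/ and viewed, at most 10 in all, crops included, and the job is handed in when it is done.

```bash
mkdir -p pics; cat > h.py <<'E'
import numpy as np, cv2
from bench import readout, viewer
def grab(n):
    f=viewer.grab_frame(n); np.savez(f'pics/{n}.npz',**{k:np.asarray(v) for k,v in f.items()}); return f
def load(n): return dict(np.load(f'pics/{n}.npz'))
def rays(f,uv):
    K=f['camera_matrix'];k=float(f['k1']);uv=np.atleast_2d(np.asarray(uv,float))
    p=cv2.undistortPoints(uv.reshape(-1,1,2),K,np.array([k,0,0,0,0.])).reshape(-1,2)
    d=np.c_[p[:,0],-p[:,1],-np.ones(len(p))]
    T=f['world_to_cam'];R=T[:3,:3];return -R.T@T[:3,3], d@R
def plane(f,uv,z):
    o,d=rays(f,uv); return o+d*((z-o[2])/d[:,2])[:,None]
def depth(f,uv):
    o,d=rays(f,uv);uv=np.atleast_2d(uv).astype(int);return o+d*f['z_map'][uv[:,1],uv[:,0]][:,None]
def proj(f,P):
    T=f['world_to_cam'];c=np.atleast_2d(P)@T[:3,:3].T+T[:3,3];x=c[:,0]/-c[:,2];y=-c[:,1]/-c[:,2]
    s=1+float(f['k1'])*(x*x+y*y);K=f['camera_matrix'];return np.c_[K[0,0]*x*s+K[0,2],K[1,1]*y*s+K[1,2]]
def tri(f,a,g,b):
    o1,d1=rays(f,a);o2,d2=rays(g,b);d1=d1[0];d2=d2[0]
    s=np.linalg.lstsq(np.c_[d1,-d2],o2-o1,rcond=None)[0];p=o1+s[0]*d1;q=o2+s[1]*d2
    return (p+q)/2,np.linalg.norm(p-q)
E
python3 - <<'E'
from h import *
for n in('scene','top','wrist'):
    f=grab(n);cv2.imwrite(f'pics/{n}.png',f['img'][:,:,::-1]); o=rays(f,[320,200]);print(n,o[0],o[1],f['k1'])
s=readout.get_state();print(s)
E
```

```text
scene [-0.31014303 -0.58334017  0.94622118] [[ 0.65813726  0.44303841 -0.60887217]] -0.1347337259539632
top [0.48456627 0.02111084 0.92230313] [[ 0.17174348 -0.01359714 -0.9850966 ]] -0.041484953751228765
wrist [ 0.27899963 -0.51000527  0.38402391] [[-0.30501528 -0.12283559 -0.94448365]] -0.027267197452448447
{'clock': 0.15, 'q': array([-1.42131216e+00,  1.81365554e-01,  1.60775575e+00,  1.12710285e-05,
        1.35384238e+00, -2.06297812e-01]), 'joint_velocities': array([-0.00026244, -0.0022369 , -0.00296566, -0.00019459, -0.00133124,
        0.0009712 ]), 'tau': array([ 1.73856213e-03, -4.34230149e+01, -3.42175806e+01,  7.02969613e-02,
        3.56008625e-02, -7.01918088e-05]), 'ee_pos': array([ 0.20024813, -0.53859411,  0.26003072]), 'ee_rot': array([-3.14025295e+00, -2.91608097e-04,  3.55779345e-01]), 'force': array([-0.30372519,  0.34185447,  0.09634391]), 'wrist_torque': array([ 0.00204179, -0.00183335, -0.03074751]), 'grasp_force': 0.0, 'width': 1.0009456541699524}
```

View pics/scene.png

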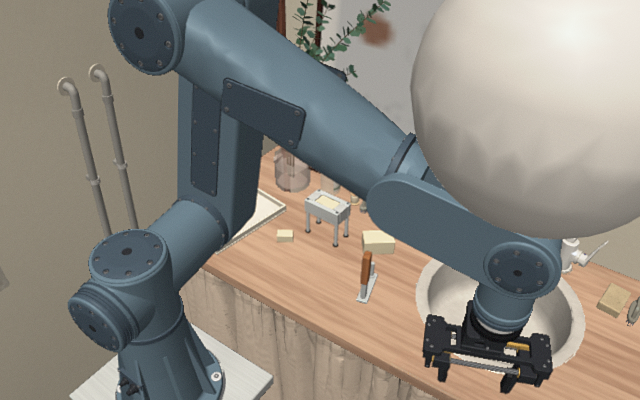

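View pics/top.png

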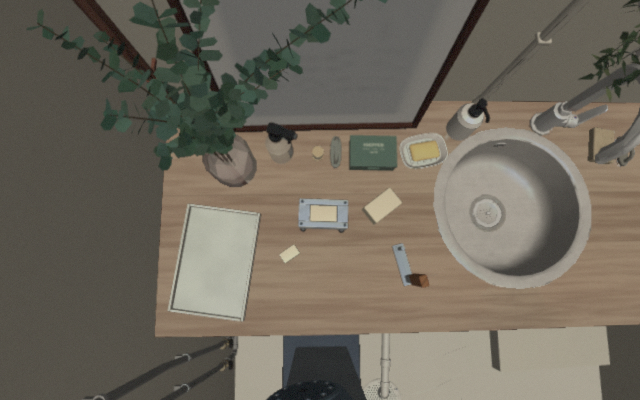

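The top view shows the mould at (323,214) with a bar in its pocket. The knockout tool has its foot and pin at about (403,262) and its handle at (423,282). The tray is at (215,262), and the bystanders stand along the back, at about (280,145), (318,152), (336,152) and (373,152).

There are three cream bars: in the mould (323,214), a large loose one (382,205) and a small loose one (289,254). The one in the mould's pocket should be 36x60 mm. I'll confirm that with sizes and one crop.

```bash
python3 - <<'E'
from h import *
f=load('top');im=f['img']
c=im[165:315,270:450];cv2.imwrite('pics/c1.png',cv2.resize(c[:,:,::-1],None,fx=4.4,fy=4,interpolation=cv2.INTER_CUBIC)[:600,:800])
hsv=cv2.cvtColor(im,cv2.COLOR_RGB2HSV)
print('z at table',depth(f,[[350,300],[250,230],[450,320]])[:,2])
for nm,u,v,z in(('mouldbar',323,214,.113),('large',382,205,.03),('small',289,254,.02)):
    print(nm,hsv[v,u],depth(f,[u,v]),end=' ')
    m=(np.abs(im.astype(int)-im[v,u].astype(int)).max(2)<28).astype(np.uint8)
    n,l,st,ce=cv2.connectedComponentsWithStats(m);k=l==l[v,u];cs,_=cv2.findContours(k.astype(np.uint8),0,2)
    z=depth(f,[u,v])[0,2];P=plane(f,cs[0].reshape(-1,2)+0.0,z)
    r=cv2.minAreaRect((P[:,:2]*1000).astype(np.float32));print(r)
# tray corners and handle
for u,v in((403,262),(423,281),(215,262)): print(u,v,hsv[v,u],depth(f,[u,v]))
E
```

```text
z at table [-0.00174052  0.00598887  0.00095611]
mouldbar [ 21  54 197] [[0.59391544 0.00363356 0.11348776]] ((596.2285766601562, 4.617179870605469), (55.71242141723633, 31.452985763549805), 89.40788269042969)
large [ 21  57 194] [[ 0.62389726 -0.14179653  0.0443076 ]] ((624.80810546875, -143.96084594726562), (47.36173629760742, 80.00193786621094), 36.53862762451172)
small [ 24  48 201] [[0.50908176 0.08544331 0.02266355]] ((510.58514404296875, 85.60175323486328), (24.285646438598633, 41.44437026977539), 33.17289733886719)
403 262 [ 96  17 151] [[ 0.48616018 -0.19473585  0.01065652]]
423 281 [ 14 129 113] [[ 0.44609919 -0.20220697  0.14908844]]
215 262 [ 32  21 180] [[0.49180426 0.26885825 0.00550493]]
```

View pics/c1.png

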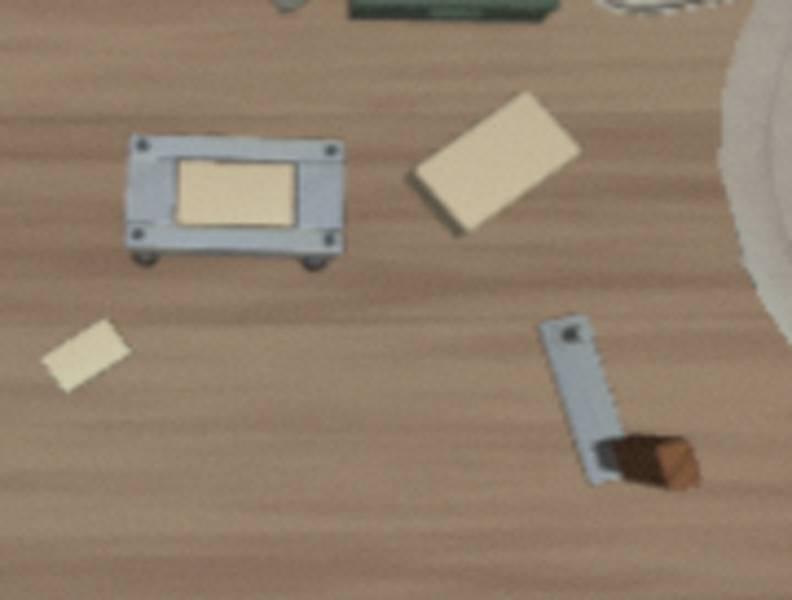

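The crop confirms that the bar in the mould's pocket, at (323,214), measures about 57x33 mm by mask, so it is the 36x60 one. The loose ones measure about 80x47 and 41x24 mm and are decoys. Next I'll get the poses of the mould, tool and tray.

```bash
cat > m.py <<'E'
from h import *
def pts(f):
    v,u=np.mgrid[0:400,0:640];uv=np.c_[u.ravel(),v.ravel()];o,d=rays(f,uv.astype(float))
    P=(o+d*f['z_map'].reshape(-1,1));P[f['z_map'].ravel()<=0]=np.nan
    return P.reshape(400,640,3)
def rect(f,m,z,u=None):
    m=m.astype(np.uint8);n,l,st,ce=cv2.connectedComponentsWithStats(m)
    k=1+np.argmax(st[1:,4]);cs,_=cv2.findContours((l==k).astype(np.uint8),0,1)
    c=max(cs,key=cv2.contourArea)
    P=plane(f,c.reshape(-1,2).astype(float),z);r=cv2.minAreaRect((P[:,:2]*1000).astype(np.float32))
    return r,ce[k],st[k]
E
python3 - <<'E'
from m import *
for n in('top','scene'):
    f=load(n);P=pts(f);hsv=cv2.cvtColor(f['img'],cv2.COLOR_RGB2HSV).astype(int);X,Y,Z=P[...,0],P[...,1],P[...,2]
    box=lambda a,b,c,d:(X>a)&(X<b)&(Y>c)&(Y<d)
    print(n)
    m=box(.5,.7,-.09,.09)&(Z>.104)&(Z<.125);print('block',rect(f,m,.115),np.nanmedian(Z[m]))
    m=box(.5,.7,-.09,.09)&(Z>.1)&(Z<.125)&(hsv[...,0]<30)&(hsv[...,1]>35);print('bar',rect(f,m,.113),np.nanmedian(Z[m]))
    m=box(.35,.6,-.3,-.12)&(Z>.143)&(Z<.16);print('grip',rect(f,m,.150),np.nanmedian(Z[m]))
    m=box(.35,.6,-.3,-.12)&(hsv[...,1]<45)&(hsv[...,0]>40);print('foot',rect(f,m,.008),np.nanmedian(Z[m]))
    m=box(.3,.7,.12,.42)&(Z>.017)&(Z<.04);print('tray',rect(f,m,.024),np.nanmedian(Z[m]))
f=load('top')
print('pin px',plane(f,[[399.8,248.2]],.053),'gtop',plane(f,[[424.1,280.7]],.15))
E
```

```text
top
block (((596.369140625, 2.805744171142578), (109.61978912353516, 64.80376434326172), 87.69075012207031), array([323.2532097 , 212.87660485]), array([ 299,  198,   50,   31, 1402], dtype=int32)) 0.11400484801493826
bar (((596.2896118164062, 3.524709701538086), (58.0529670715332, 35.94407653808594), 89.40401458740234), array([323.03058824, 213.07529412]), array([310, 205,  27,  17, 425], dtype=int32)) 0.11266868321931028
grip (((447.0252380371094, -202.30433654785156), (26.201892852783203, 18.51527214050293), 11.560855865478516), array([423.18348624, 280.62385321]), array([418, 274,  11,  14, 109], dtype=int32)) 0.14861952788823007
foot (((481.25177001953125, -195.4062042236328), (100.18152618408203, 26.72453498840332), 13.812569618225098), array([402.04825737, 262.49597855]), array([393, 244,  18,  42, 373], dtype=int32)) 0.007952776388349347
tray (((495.1746520996094, 265.81561279296875), (184.326416015625, 261.44769287109375), 82.03533172607422), array([212.75786463, 264.01143947]), array([ 167,  203,   93,  118, 1049], dtype=int32)) 0.023834269420128562
scene
block (((589.30798
[... 434 characters left out ...]
 -206.24884033203125), (28.3685302734375, 17.157737731933594), 14.82369613647461), array([366.46153846, 255.21538462]), array([362, 251,  10,   9,  65], dtype=int32)) 0.14796049478884177
foot (((430.7987365722656, -209.41046142578125), (4.647544860839844, 23.255189895629883), 15.858464241027832), array([361.0625, 300.5625]), array([357, 299,  10,   4,  16], dtype=int32)) 0.008645367184726305
tray (((528.9573974609375, 181.5966033935547), (253.15994262695312, 106.88972473144531), 21.61049461364746), array([261.11895911, 215.01858736]), array([229, 188,  58,  55, 269], dtype=int32)) 0.023121402279785097
pin px [[ 0.51850652 -0.17857728  0.053     ]] gtop [[ 0.44671456 -0.20429317  0.15      ]]
```

The measured sizes all match the text. The mould's centre is (0.596, 0.003) with yaw about -2°. The tool's origin is (0.447, -0.203) with yaw about 14°, and the tray's centre is (0.495, 0.266). I'll go above the tool and refine with the wrist camera.

```bash
python3 -m jog '{"xyz":[[0.04,0.05,0.02],[0.08,0.1,0.04],[0.12,0.15,0.04],[0.16,0.2,0.04],[0.2,0.25,0.04],[0.23,0.29,0.04],[0.25,0.32,0.04],[0.25,0.32,0.04],[0.25,0.32,0.04],[0.25,0.32,0.04]],"roll":[-0.02,-0.04,-0.06,-0.08,-0.1,-0.115,-0.115,-0.115,-0.115,-0.115]}' 0 60
python3 - <<'E'
from m import *
f=grab('wrist');cv2.imwrite('pics/w2.png',f['img'][:,:,::-1]);P=pts(f);hsv=cv2.cvtColor(f['img'],cv2.COLOR_RGB2HSV).astype(int);X,Y,Z=P[...,0],P[...,1],P[...,2]
box=lambda a,b,c,d:(X>a)&(X<b)&(Y>c)&(Y<d)
m=box(.35,.6,-.3,-.12)&(Z>.143)&(Z<.16);print('grip',rect(f,m,.150),np.nanmedian(Z[m]))
m=box(.35,.6,-.3,-.12)&(Z>.004)&(Z<.012)&(hsv[...,1]<45);print('foot',rect(f,m,.008),np.nanmedian(Z[m]))
m=box(.35,.6,-.3,-.12)&(Z>.045)&(Z<.058)&(hsv[...,1]<60);print('pin',rect(f,m,.053),np.nanmedian(Z[m]))
print(readout.get_state()['force'])
E
```

```text
clock: 1.4
ee_pos: [0.4497, -0.2201, 0.3006]
ee_rot: [-3.142, 0.0, 0.239]
force: [-0.6, -0.1, 0.2]
width: 1.0
grasp_force: 0.0
grip (((449.12158203125, -204.96507263183594), (25.60648536682129, 16.84245491027832), 13.271050453186035), array([301.51126126, 185.72972973]), array([293, 173,  18,  26, 444], dtype=int32)) 0.14958319714499438
foot (((482.1462707519531, -196.61993408203125), (101.38383483886719, 27.40907859802246), 14.517417907714844), array([306.09350649, 128.08484848]), array([ 296,   96,   21,   74, 1155], dtype=int32)) 0.008145656337853635
pin (((520.08544921875, -187.08612060546875), (8.177509307861328, 9.758935928344727), 13.684610366821289), array([303.92727273, 105.49090909]), array([300, 102,   9,   8,  55], dtype=int32)) 0.052881679309751795
[ 0.38490086 -0.48363558  0.65494309]
```

View pics/w2.png

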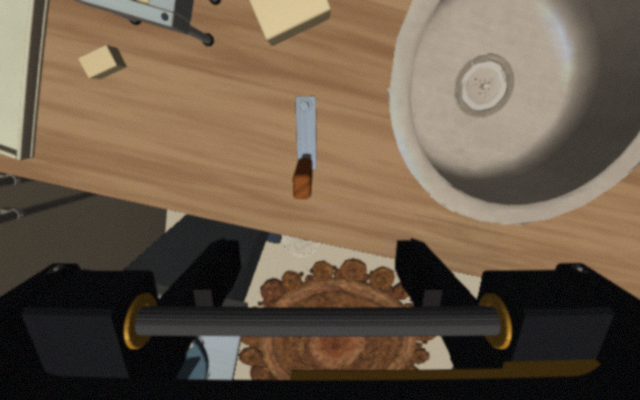

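The wrist view shows the handle top at (302,186) and the pin at (304,105). Both views agree on the tool: (0.448, -0.2045), yaw 0.243, with the grip top at 150 mm and the pin tip at 53 mm. Next I'll descend so the grasp is at about 112 mm and close.

```bash
python3 -m jog '{"xyz":[[-0.0015,0.0155,0],[-0.0015,0.0155,-0.05],[-0.0015,0.0155,-0.1],[-0.0015,0.0155,-0.145],[-0.0015,0.0155,-0.175],[-0.0015,0.0155,-0.1855],[-0.0015,0.0155,-0.1855]],"roll":[0.004,0.004,0.004,0.004,0.004,0.004,0.004]}'
python3 -m jog '{"xyz":[[0,0,0],[0,0,0],[0,0,0],[0,0,0],[0,0,0],[0,0,0],[0,0,0],[0,0,0]],"roll":[0,0,0,0,0,0,0,0]}' 1 60
```

```text
clock: 2.33
ee_pos: [0.4487, -0.2033, 0.1153]
ee_rot: [-3.141, 0.0, 0.245]
force: [-0.2, 0.5, 0.5]
width: 0.997
grasp_force: 0.0
clock: 3.32
ee_pos: [0.4488, -0.2035, 0.1151]
ee_rot: [-3.141, 0.0, 0.245]
force: [0.1, -0.1, -0.6]
width: 0.201
grasp_force: 60.0
```

```bash
python3 -m jog '{"xyz":[[0,0,0.01],[0,0,0.04],[0,0.03,0.08],[0,0.07,0.12],[0,0.11,0.15],[0,0.15,0.15],[0,0.19,0.15],[0,0.205,0.15],[0,0.205,0.15],[0,0.205,0.15]],"roll":[0,-0.03,-0.08,-0.13,-0.18,-0.23,-0.275,-0.275,-0.275,-0.275]}'
cat > mm.py <<'E'
from m import *
f=grab('wrist');P=pts(f);hsv=cv2.cvtColor(f['img'],cv2.COLOR_RGB2HSV).astype(int);X,Y,Z=P[...,0],P[...,1],P[...,2]
box=lambda a,b,c,d:(X>a)&(X<b)&(Y>c)&(Y<d)
m=box(.54,.7,-.07,.075)&(Z>.104)&(Z<.122);print('block',rect(f,m,.115),np.nanmedian(Z[m]))
b=box(.55,.65,-.05,.06)&(Z>.09)&(Z<.16)&(hsv[...,0]<35)&(hsv[...,1]>35);zb=np.nanmedian(Z[b]);print('bar',rect(f,b,zb),zb)
E
python3 - <<'E'
from mm import *
cv2.imwrite('pics/w3.png',f['img'][:,:,::-1])
s=readout.get_state();p=s['ee_pos'];print(p,s['ee_rot'],s['force'])
# edges of the block: fit lines near/far sides
P2=plane(f,np.c_[np.nonzero(m)[::-1]].astype(float),.115)
# pin in hand
h=(X>p[0]+.05)&(X<p[0]+.11)&(np.abs(Y-p[1])<.03)&(Z>.14)&(Z<.25)
print('tool pts z',np.round(np.percentile(Z[h],[5,50,95,99]),3) if h.any() else None)
k=h&(Z>p[2]-.115+.045); print('pin',k.sum(),np.nanmedian(P[k],0) if k.any() else None)
E
```

```text
clock: 4.58
ee_pos: [0.4489, 0.0006, 0.2652]
ee_rot: [3.141, 0.0, -0.03]
force: [0.1, -0.2, -3.7]
width: 0.202
grasp_force: 60.0
block (((586.9834594726562, 3.4686050415039062), (110.10226440429688, 47.03539276123047), 88.25760650634766), array([308.37222567,  30.40756355]), array([ 242,    0,  134,   63, 8065], dtype=int32)) 0.11424291393993169
bar (((594.4113159179688, 3.038900375366211), (61.13632583618164, 33.018104553222656), 88.25789642333984), array([308.36708464,  21.37586207]), array([ 272,    0,   74,   45, 3190], dtype=int32)) 0.11295989168443363
[4.48914126e-01 4.37540595e-04 2.65181747e-01] [ 3.14117292e+00  1.93315110e-04 -3.11484544e-02] [ 0.1592966  -0.00713845 -3.5602606 ]
tool pts z [0.157 0.158 0.203 0.204]
pin 207 [ 0.52229591 -0.00208557  0.2031194 ]
```

View pics/w3.png

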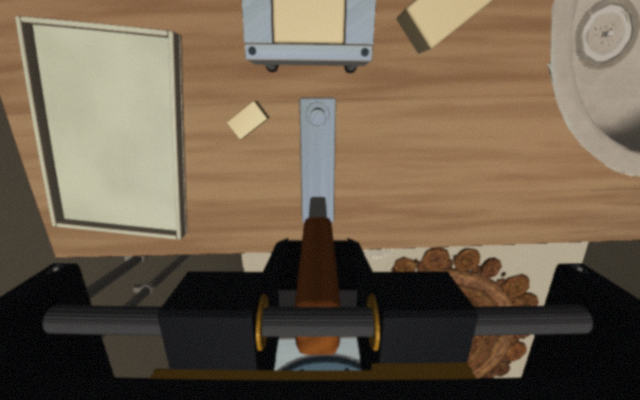

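The wrist view shows the mould at about (308,30), the pin at (318,112) and the tray on the left at (110,130). The mould's yaw is -0.030, its centre (0.596, 0.003), and the hand is aligned with it. The pin tip is at the TCP plus (0.074, -0.0025, -0.062), so it should touch the plate at a TCP height of about 0.1376. I'll lower and go in under the middle.

```bash
python3 -m jog '{"xyz":[[0,0.005,-0.05],[0,0.005,-0.1],[0,0.005,-0.13],[0,0.005,-0.14],[0,0.005,-0.14],[0.02,0.005,-0.14],[0.045,0.005,-0.14],[0.065,0.005,-0.14],[0.073,0.005,-0.14],[0.073,0.005,-0.14]],"roll":[0,0,0,0,0,0,0,0,0,0]}'
python3 -m jog '{"xyz":[[0,0,0.006],[0,0,0.01],[0,0,0.0115],[0,0,0.0125],[0,0,0.0125]],"roll":[0,0,0,0,0]}'
```

```text
clock: 5.88
ee_pos: [0.5224, 0.0063, 0.1261]
ee_rot: [3.141, -0.001, -0.03]
force: [0.1, -0.5, -2.9]
width: 0.203
grasp_force: 60.0
clock: 6.5
ee_pos: [0.5216, 0.0065, 0.1376]
ee_rot: [-3.142, 0.0, -0.03]
force: [-0.1, -0.5, -3.3]
width: 0.197
grasp_force: 60.0
```

```bash
python3 -m jog '{"xyz":[[0,0,0.0005],[0,0,0.001],[0,0,0.001]],"roll":[0,0,0]}'
python3 -m jog '{"xyz":[[0,0,0.0005],[0,0,0.001],[0,0,0.001]],"roll":[0,0,0]}'
```

```text
clock: 6.88
ee_pos: [0.5217, 0.0065, 0.1381]
ee_rot: [-3.141, 0.0, -0.03]
force: [4.8, -0.3, -13.8]
width: 0.205
grasp_force: 60.0
clock: 7.25
ee_pos: [0.5217, 0.0066, 0.1383]
ee_rot: [-3.141, 0.0, -0.03]
force: [9.8, -1.6, -20.2]
width: 0.195
grasp_force: 60.0
```

Contact with the plate came at about z 0.138, so the tip height agrees. I'll back off and probe in 3 mm steps along y, stopping at about 10 N.

```bash
python3 -m jog '{"xyz":[[0,0,-0.005],[0,0.003,-0.005],[0,0.003,-0.002],[0,0.003,-0.0012],[0,0.003,-0.001]],"roll":[0,0,0,0,0]}'
python3 -m jog '{"xyz":[[0,0,-0.004],[0,0.003,-0.004],[0,0.003,-0.001],[0,0.003,-0.0002],[0,0.003,0]],"roll":[0,0,0,0,0]}'
```

```text
clock: 7.88
ee_pos: [0.5218, 0.0097, 0.1381]
ee_rot: [-3.141, -0.0, -0.03]
force: [5.2, 0.2, -14.3]
width: 0.196
grasp_force: 60.0
clock: 8.5
ee_pos: [0.5218, 0.0127, 0.1381]
ee_rot: [-3.141, -0.0, -0.03]
force: [5.5, 0.8, -13.7]
width: 0.197
grasp_force: 60.0
```

```bash
python3 -m jog '{"xyz":[[0,0,-0.004],[0,0.003,-0.004],[0,0.003,-0.001],[0,0.003,-0.0002],[0,0.003,0]],"roll":[0,0,0,0,0]}'
python3 -m jog '{"xyz":[[0,0,-0.004],[0,0.003,-0.004],[0,0.003,-0.001],[0,0.003,-0.0002],[0,0.003,0]],"roll":[0,0,0,0,0]}'
```

```text
clock: 9.12
ee_pos: [0.5218, 0.0156, 0.1381]
ee_rot: [-3.141, -0.0, -0.03]
force: [5.5, 0.9, -13.1]
width: 0.201
grasp_force: 60.0
clock: 9.75
ee_pos: [0.5218, 0.0186, 0.1381]
ee_rot: [-3.141, -0.0, -0.03]
force: [5.5, 1.1, -13.8]
width: 0.196
grasp_force: 60.0
```

```bash
python3 -m jog '{"xyz":[[0,0,-0.004],[0,-0.008,-0.004],[0,-0.015,-0.004],[0,-0.015,-0.001],[0,-0.015,-0.0002],[0,-0.015,0]],"roll":[0,0,0,0,0,0]}'
python3 -m jog '{"xyz":[[0,0,-0.004],[0,-0.003,-0.004],[0,-0.003,-0.001],[0,-0.003,-0.0002],[0,-0.003,0]],"roll":[0,0,0,0,0]}'
python3 -m jog '{"xyz":[[0,0,-0.004],[0,-0.003,-0.004],[0,-0.003,-0.001],[0,-0.003,-0.0002],[0,-0.003,0]],"roll":[0,0,0,0,0]}'
```

```text
clock: 10.5
ee_pos: [0.5219, 0.0031, 0.1381]
ee_rot: [3.141, -0.0, -0.031]
force: [5.4, -2.6, -13.1]
width: 0.197
grasp_force: 60.0
clock: 11.12
ee_pos: [0.5217, 0.0006, 0.1382]
ee_rot: [-3.141, 0.0, -0.03]
force: [4.3, -0.1, -12.8]
width: 0.202
grasp_force: 60.0
clock: 11.75
ee_pos: [0.5221, -0.0027, 0.1391]
ee_rot: [3.141, -0.001, -0.03]
force: [-0.0, -0.2, -3.8]
width: 0.202
grasp_force: 60.0
```

The hole is at TCP y ≈ -0.0027, about 8 mm to the -y side of the middle. I'll push up gradually.

```bash
python3 -m jog '{"xyz":[[0,0,0.0015],[0,0,0.003],[0,0,0.004],[0,0,0.005],[0,0,0.006],[0,0,0.007],[0,0,0.008],[0,0,0.008]],"roll":[0,0,0,0,0,0,0,0]}'
```

```text
clock: 12.75
ee_pos: [0.5214, -0.0025, 0.1464]
ee_rot: [3.142, 0.001, -0.03]
force: [0.1, -3.9, -10.6]
width: 0.2
grasp_force: 60.0
```

```bash
python3 -c "import mm"
```

```text
block (((597.1327514648438, 2.9335098266601562), (109.74647521972656, 63.3995475769043), 87.59095764160156), array([301.17402383, 111.10518624]), array([  189,    48,   224,   130, 26686], dtype=int32)) 0.11514548337742804
bar (((596.9368286132812, 3.306438446044922), (60.71062469482422, 37.252899169921875), 87.43566131591797), array([300.46699097, 115.13655316]), array([ 240,   78,  122,   76, 8634], dtype=int32)) 0.11542011018044307
```

The bar is moving, up about 2.4 mm. I'll ease 0.5 mm toward -y to relieve the small side force and keep pushing.

```bash
python3 -m jog '{"xyz":[[0,-0.0005,0.001],[0,-0.0005,0.0025],[0,-0.0005,0.004],[0,-0.0005,0.0055],[0,-0.0005,0.007],[0,-0.0005,0.0085],[0,-0.0005,0.01],[0,-0.0005,0.01]],"roll":[0,0,0,0,0,0,0,0]}'; python3 -c "import mm"
```

```text
clock: 13.8
ee_pos: [0.5218, -0.0031, 0.1569]
ee_rot: [3.141, -0.0, -0.03]
force: [-0.6, -2.6, -8.8]
width: 0.2
grasp_force: 60.0
block (((597.0973510742188, 2.9588165283203125), (109.84358215332031, 63.420894622802734), 87.44766235351562), array([302.54793092, 109.63877485]), array([  197,    52,   209,   122, 15345], dtype=int32)) 0.1150428016714944
bar (((597.3212280273438, 3.6218700408935547), (59.36727523803711, 36.12826156616211), 87.57556915283203), array([299.0059279 , 115.12835713]), array([ 240,   79,  119,   74, 8266], dtype=int32)) 0.12580964170157685
```

```bash
python3 -m jog '{"xyz":[[0,-0.0003,0.001],[0,-0.0003,0.0025],[0,-0.0003,0.004],[0,-0.0003,0.0055],[0,-0.0003,0.007],[0,-0.0003,0.0085],[0,-0.0003,0.01],[0,-0.0003,0.0115],[0,-0.0003,0.0125],[0,-0.0003,0.0125]],"roll":[0,0,0,0,0,0,0,0,0,0]}'; python3 -c "import mm"
```

```text
clock: 15.1
ee_pos: [0.5219, -0.0035, 0.1695]
ee_rot: [3.141, -0.0, -0.03]
force: [-1.3, -4.4, -9.3]
width: 0.201
grasp_force: 60.1
block (((597.0639038085938, 2.954395294189453), (109.91421508789062, 63.421058654785156), 87.59254455566406), array([305.90996262, 108.79034617]), array([  205,    56,   194,   113, 12306], dtype=int32)) 0.11505189957250567
bar (((597.3693237304688, 5.047090530395508), (59.68303298950195, 36.21965789794922), 87.49993896484375), array([295.80173482, 114.88513011]), array([ 237,   80,  118,   73, 8070], dtype=int32)) 0.13719224813610434
```

The bar's top is at 137 mm, so it has risen about 24 mm. I'll withdraw the pin, back out and return the tool to its old spot.

```bash
python3 -m jog '{"xyz":[[0,0,-0.005],[0,0,-0.015],[0,0,-0.025],[0,0,-0.035],[0,0,-0.0435],[0,0,-0.0435],[-0.015,0,-0.0435],[-0.035,0,-0.0435],[-0.055,0,-0.0435],[-0.073,0,-0.0435],[-0.073,0,-0.0435]],"roll":[0,0,0,0,0,0,0,0,0,0,0]}'
python3 -m jog '{"xyz":[[0,-0.02,0.01],[0,-0.06,0.01],[0,-0.1,0.01],[0,-0.14,0.01],[0,-0.18,0.01],[0,-0.2,0.01],[0,-0.2,0.01],[0,-0.2,0.01],[0,-0.2,0],[0,-0.2,-0.006],[0,-0.2,-0.0085],[0,-0.2,-0.0085]],"roll":[0.04,0.09,0.14,0.19,0.24,0.275,0.275,0.275,0.275,0.275,0.275,0.275]}'
```

```text
clock: 16.52
ee_pos: [0.4482, -0.0032, 0.1259]
ee_rot: [-3.141, -0.0, -0.031]
force: [0.5, -0.3, -3.7]
width: 0.2
grasp_force: 60.0
clock: 18.02
ee_pos: [0.4487, -0.203, 0.1169]
ee_rot: [-3.141, 0.0, 0.245]
force: [0.3, 0.5, -3.8]
width: 0.202
grasp_force: 60.0
```

```bash
python3 -m jog '{"xyz":[[0,0,-0.0008],[0,0,-0.0013],[0,0,-0.0018],[0,0,-0.0018]],"roll":[0,0,0,0]}'
```

```text
clock: 18.52
ee_pos: [0.4488, -0.2033, 0.1154]
ee_rot: [-3.142, -0.0, 0.245]
force: [0.5, 0.3, -3.1]
width: 0.197
grasp_force: 60.0
```

```bash
python3 -m jog '{"xyz":[[0,0,-0.0003],[0,0,-0.0006],[0,0,-0.0006]],"roll":[0,0,0]}'
```

```text
clock: 18.9
ee_pos: [0.4489, -0.2034, 0.1152]
ee_rot: [3.141, -0.0, 0.245]
force: [-3.0, 0.6, 1.4]
width: 0.198
grasp_force: 60.0
```

The tool stands on the worktop. I'll release it, rise and check.

```bash
python3 -m jog '{"xyz":[[0,0,0],[0,0,0],[0,0,0],[0,0,0],[0,0,0]],"roll":[0,0,0,0,0]}' 0 60
python3 -m jog '{"xyz":[[0,0,0.02],[0,0,0.07],[0,0,0.12],[0,0,0.17],[0,0,0.185],[0,0,0.185]],"roll":[0,0,0,0,0,0]}'
python3 - <<'E'
from m import *
f=grab('wrist');P=pts(f);X,Y,Z=P[...,0],P[...,1],P[...,2]
b=(X>.35)&(X<.6)&(Y>-.3)&(Y<-.12)
for n,a,c in(('grip',.14,.16),('pin',.045,.058)):
    m=b&(Z>a)&(Z<c);zz=np.nanmedian(Z[m]);print(n,rect(f,m,zz)[0],zz)
E
```

```text
clock: 19.52
ee_pos: [0.4488, -0.2033, 0.1148]
ee_rot: [-3.142, -0.0, 0.245]
force: [-0.2, 0.5, 0.7]
width: 0.743
grasp_force: 0.0
clock: 20.27
ee_pos: [0.449, -0.2034, 0.3001]
ee_rot: [3.14, -0.001, 0.245]
force: [0.7, -0.3, -0.2]
width: 1.003
grasp_force: 0.0
grip ((448.9108581542969, -204.65267944335938), (26.744754791259766, 16.906972885131836), 14.014861106872559) 0.14955131190200338
pin ((520.1182250976562, -187.07810974121094), (8.249702453613281, 8.5888671875), 14.054696083068848) 0.051507986473345646
```

The tool stands upright in its old place. I'll turn the hand to close across the mould's x above the bar and look again.

```bash
python3 -m jog '{"xyz":[[0.02,0.02,0],[0.04,0.05,0],[0.06,0.08,0],[0.08,0.11,0],[0.1,0.14,0],[0.12,0.17,0],[0.14,0.19,-0.01],[0.148,0.207,-0.03],[0.148,0.207,-0.03],[0.148,0.207,-0.03],[0.148,0.207,-0.03]],"roll":[0.17,0.35,0.53,0.71,0.89,1.07,1.25,1.296,1.296,1.296,1.296]}'; python3 - <<'E'
from mm import *
cv2.imwrite('pics/w4.png',f['img'][:,:,::-1])
E
```

```text
clock: 21.7
ee_pos: [0.5968, 0.0028, 0.2704]
ee_rot: [3.141, 0.0, 1.539]
force: [0.1, -0.1, 0.4]
width: 1.002
grasp_force: 0.0
block (((597.302734375, 3.3775482177734375), (110.9722900390625, 63.658267974853516), 87.60368347167969), array([317.11496393, 177.77170119]), array([ 284,  129,   68,  108, 4297], dtype=int32)) 0.11519512275786387
bar (((597.7587280273438, 7.037092208862305), (61.66877365112305, 36.00193786621094), 86.98053741455078), array([317.00080483, 187.29939638]), array([ 298,  155,   40,   65, 2485], dtype=int32)) 0.13677571829813062
```

View pics/w4.png

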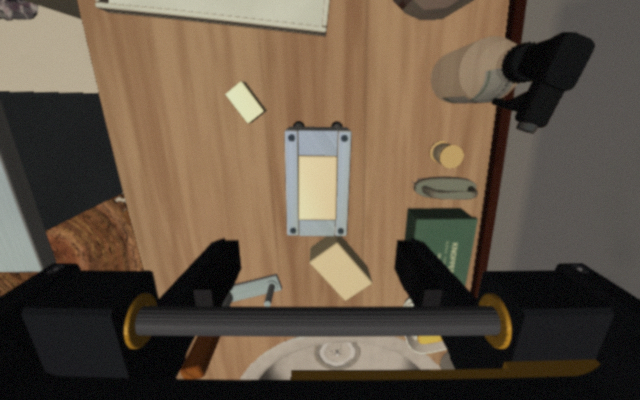

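The view shows the raised bar at (317,187) between the fingers. It is centred at x 0.5975, y about 0.004, with its top at 137 mm and nothing near the fingers. I'll descend to TCP z 0.140 and grip.

```bash
python3 -m jog '{"xyz":[[0.0007,0.0015,-0.05],[0.0007,0.0015,-0.09],[0.0007,0.0015,-0.115],[0.0007,0.0015,-0.126],[0.0007,0.0015,-0.13],[0.0007,0.0015,-0.13]],"roll":[0,0,0,0,0,0]}'
python3 -m jog '{"xyz":[[0,0,0],[0,0,0],[0,0,0],[0,0,0],[0,0,0],[0,0,0],[0,0,0]],"roll":[0,0,0,0,0,0,0]}' 1 50
```

```text
clock: 22.5
ee_pos: [0.5982, 0.005, 0.1409]
ee_rot: [3.14, 0.0, 1.541]
force: [0.3, 0.2, 0.6]
width: 1.005
grasp_force: 0.0
clock: 23.38
ee_pos: [0.5973, 0.0052, 0.1398]
ee_rot: [-3.141, -0.0, 1.541]
force: [-2.0, 0.6, 1.5]
width: 0.406
grasp_force: 50.0
```

```bash
python3 -m jog '{"xyz":[[0,0,0.002],[0,0,0.004],[0,0,0.006],[0,0,0.009],[0,0,0.012],[0,0,0.016],[0,0,0.025],[0,0,0.045],[0,0,0.065],[0,0,0.065],[0,0,0.065]],"roll":[0,0,0,0,0,0,0,0,0,0,0]}'
python3 - <<'E'
from mm import *
p=readout.get_state()['ee_pos'];b=(np.hypot(X-p[0],Y-p[1])<.05)&(hsv[...,0]<35)&(hsv[...,1]>35)&(Z>.15)&(Z<.25)
print(p,b.sum(),np.nanpercentile(Z[b],[2,50,98]),np.nanpercentile(Y[b],[2,98]))
g=load('top');
E
```

```text
clock: 24.75
ee_pos: [0.5974, 0.0053, 0.2049]
ee_rot: [3.141, 0.0, 1.541]
force: [-0.2, 0.3, -1.1]
width: 0.407
grasp_force: 49.9
block (((597.9302368164062, 19.0400333404541), (80.75968933105469, 63.525428771972656), 87.5896987915039), array([315.93693062, 169.92151367]), array([ 274,  140,   87,  101, 4281], dtype=int32)) 0.11509527299880212
bar (((628.0297241210938, -9.667863845825195), (25.50568199157715, 1.2981247901916504), 87.29407501220703), array([355.10638298, 227.08510638]), array([354, 211,   3,  30,  47], dtype=int32)) 0.11386845296443139
[0.59708276 0.00526799 0.20427216] 8572 [0.18010669 0.2013097  0.23762683] [-0.01075676  0.03632695]
```

The bar is clear, with its underside about 35 mm below the TCP. I'll carry it over the tray and check the tray floor from there.

```bash
python3 -m jog '{"xyz":[[-0.01,0.02,0],[-0.025,0.055,0],[-0.045,0.095,0],[-0.065,0.14,0],[-0.085,0.185,0],[-0.1,0.22,0],[-0.112,0.245,0],[-0.117,0.255,0],[-0.117,0.255,0],[-0.117,0.255,-0.03],[-0.117,0.255,-0.07],[-0.117,0.255,-0.07]],"roll":[0,0,0,0,0,0,0,0,0,0,0,0]}'
python3 - <<'E'
from m import *
f=grab('wrist');cv2.imwrite('pics/w5.png',f['img'][:,:,::-1]);P=pts(f);X,Y,Z=P[...,0],P[...,1],P[...,2];p=readout.get_state()['ee_pos']
fl=(Y>p[1]+.045)&(Y<.33)&(abs(X-p[0])<.06)&(Z<.02);print('floor',np.nanmedian(Z[fl]),fl.sum())
E
```

```text
clock: 26.3
ee_pos: [0.4785, 0.2585, 0.1318]
ee_rot: [-3.135, 0.002, 1.539]
force: [0.1, 0.2, -0.3]
width: 0.403
grasp_force: 49.9
floor 0.006186597501647115 4484
```

View pics/w5.png

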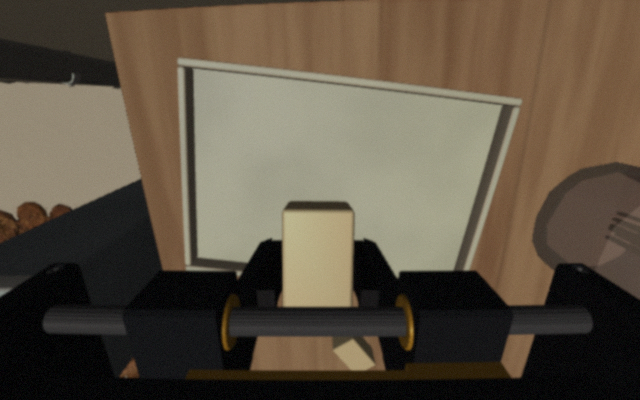

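The bar is held level at (318,255) and the tray floor lies beneath it with clear margins. I'll lower it.

```bash
python3 -m jog '{"xyz":[[0,0,-0.02],[0,0,-0.05],[0,0,-0.075],[0,0,-0.087],[0,0,-0.091],[0,0,-0.091],[0,0,-0.091]],"roll":[0,0,0,0,0,0,0]}'
python3 -m jog '{"xyz":[[0,0,-0.0005],[0,0,-0.001],[0,0,-0.0015],[0,0,-0.0015]],"roll":[0,0,0,0]}'
```

```text
clock: 27.22
ee_pos: [0.4818, 0.2603, 0.0457]
ee_rot: [3.139, -0.0, 1.541]
force: [-1.8, -2.4, 8.1]
width: 0.401
grasp_force: 49.9
clock: 27.72
ee_pos: [0.4819, 0.2601, 0.0453]
ee_rot: [3.139, 0.0, 1.541]
force: [-7.9, -6.5, 18.4]
width: 0.404
grasp_force: 49.9
```

Contact came about 4 mm early, so the bar slid a little in the pads while being drawn out. I'll ease off and check that it's level.

```bash
python3 -m jog '{"xyz":[[0,0,0.001],[0,0,0.0015],[0,0,0.0015]],"roll":[0,0,0]}'
cat > b.py <<'E'
from m import *
f=grab('wrist');P=pts(f);hsv=cv2.cvtColor(f['img'],cv2.COLOR_RGB2HSV).astype(int);X,Y,Z=P[...,0],P[...,1],P[...,2]
b=(abs(X-.481)<.035)&(abs(Y-.26)<.05)&(hsv[...,0]<35)&(hsv[...,1]>35)&(Z>.01)&(Z<.07)
for y in np.arange(.225,.30,.01):
    k=b&(abs(Y-y)<.005)
    if k.sum()>20: print(round(y,3),k.sum(),np.round(np.percentile(Z[k],[10,50,90]),4))
E
python3 -c "import b"
```

```text
clock: 28.1
ee_pos: [0.4818, 0.2602, 0.0456]
ee_rot: [3.139, -0.0, 1.541]
force: [-2.1, -3.2, 6.8]
width: 0.402
grasp_force: 49.9
0.245 921 [0.0454 0.0463 0.0472]
0.255 1441 [0.0436 0.0447 0.0459]
0.265 2062 [0.0411 0.043  0.0601]
0.275 1620 [0.0395 0.0408 0.0425]
0.285 1770 [0.0208 0.0385 0.0398]
0.295 546 [0.0295 0.0363 0.038 ]
```

The bar is pitched about 11° in the pads, with its +y edge touching the floor. I'll lighten the grip and press gently so it swivels flat between the pads.

```bash
python3 -m jog '{"xyz":[[0,0,0],[0,0,-0.001],[0,0,-0.002],[0,0,-0.003],[0,0,-0.003]],"roll":[0,0,0,0,0]}' 1 15
python3 -c "import b"
```

```text
clock: 28.78
ee_pos: [0.4822, 0.2597, 0.0429]
ee_rot: [3.139, 0.001, 1.541]
force: [-1.2, -6.0, 8.4]
width: 0.408
grasp_force: 15.0
0.245 1034 [0.0421 0.0429 0.0437]
0.255 1398 [0.041  0.0419 0.0429]
0.265 2027 [0.0389 0.0409 0.0588]
0.275 1566 [0.0386 0.0396 0.0409]
0.285 2255 [0.0188 0.0378 0.0391]
0.295 129 [0.033  0.0355 0.0375]
```

Pressing works: the tilt is now about 7°. Continuing.

```bash
python3 -m jog '{"xyz":[[0,0,-0.001],[0,0,-0.002],[0,0,-0.003],[0,0,-0.003]],"roll":[0,0,0,0]}' 1 12
python3 -c "import b"
```

```text
clock: 29.32
ee_pos: [0.4825, 0.26, 0.0397]
ee_rot: [3.138, -0.0, 1.541]
force: [-0.7, -4.0, 5.6]
width: 0.404
grasp_force: 12.0
0.245 1028 [0.0382 0.039  0.0397]
0.255 1283 [0.0381 0.0388 0.0397]
0.265 1931 [0.0371 0.0388 0.0595]
0.275 1578 [0.0376 0.0385 0.0398]
0.285 2609 [0.0174 0.037  0.0387]
```

It is nearly flat, with the top at 38–39 mm. A last nudge, then release and rise.

```bash
python3 -m jog '{"xyz":[[0,0,-0.0005],[0,0,-0.0007],[0,0,-0.0007]],"roll":[0,0,0]}' 1 8
python3 -m jog '{"xyz":[[0,0,0],[0,0,0],[0,0,0],[0,0,0],[0,0,0],[0,0,0]],"roll":[0,0,0,0,0,0]}' 0 8
python3 -m jog '{"xyz":[[0,0,0.02],[0,0,0.06],[0,0,0.11],[0,0,0.16],[0,-0.03,0.2],[0,-0.06,0.2],[0,-0.06,0.2],[0,-0.06,0.2]],"roll":[0,0,0,0,0,0,0,0]}'
python3 - <<'E'
from b import *
from h import *
m=b;print(rect(f,m,.038)[0],np.nanpercentile(Z[m],[5,50,95]))
cv2.imwrite('pics/w6.png',f['img'][:,:,::-1]);g=grab('top');cv2.imwrite('pics/t2.png',g['img'][:,:,::-1])
E
```

```text
clock: 29.75
ee_pos: [0.4824, 0.2602, 0.039]
ee_rot: [3.138, -0.0, 1.541]
force: [-0.3, -4.1, 9.1]
width: 0.407
grasp_force: 8.0
clock: 30.5
ee_pos: [0.4805, 0.2602, 0.0371]
ee_rot: [-3.142, 0.0, 1.541]
force: [0.2, -0.1, 0.1]
width: 1.001
grasp_force: 0.0
clock: 31.5
ee_pos: [0.4803, 0.2005, 0.2367]
ee_rot: [-3.141, -0.0, 1.54]
force: [-0.3, 0.2, -0.2]
width: 0.997
grasp_force: 0.0
0.225 31 [0.0368 0.0378 0.0386]
0.235 297 [0.0371 0.0382 0.0391]
0.245 303 [0.0372 0.0382 0.0391]
0.255 313 [0.0373 0.0382 0.0392]
0.265 318 [0.0371 0.0381 0.0391]
0.275 325 [0.0371 0.0381 0.0391]
0.285 303 [0.0368 0.0379 0.0389]
((483.13177490234375, 258.906494140625), (58.76699447631836, 35.8818359375), 88.29033660888672) [0.03675939 0.03811046 0.03931301]
```

View pics/w6.png

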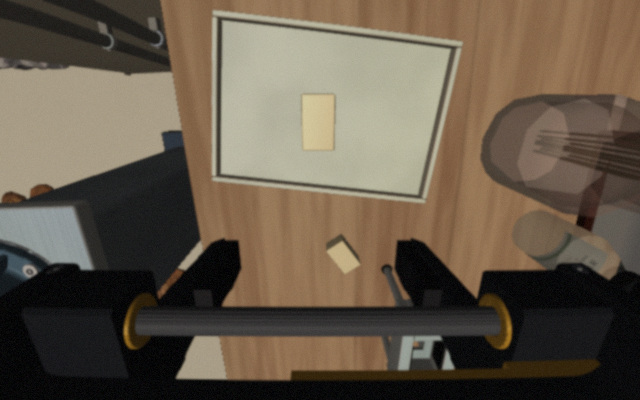

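View pics/t2.png

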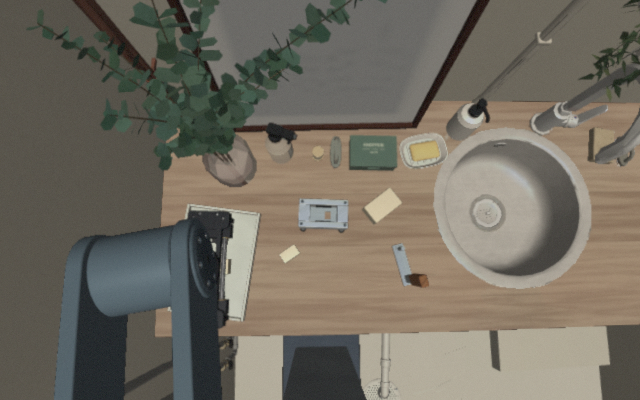

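The wrist view shows the bar lying flat in the tray at (318,122), with its top level at 38 mm. The top view shows the mould empty at (323,214), the tool upright at (423,281) and the bystanders unmoved. I'm handing in.

```bash
python3 -c "
from bench import hand_in; print(hand_in())"
```

```text
the job is handed in; nothing more can be done
None
```

The job is done and handed in at about 31.5 s: the bar was pushed up 24 mm and now lies flat, same way up, in the tray, the tool stands upright in its old place, and the bystanders were left alone. The grip on the tool was 60 N, the gripper's maximum, not the 80 N asked for, and it did not slip.

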